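# Point out the hull that fits the bottle

### The job

Show the learner which hull blank goes into the flask: point with the fingertips at the slimmest of the three hull blanks, the only one that fits through the neck, dwelling just above the mast hole in the middle of its deck (not more than about 3 cm off) for two full seconds. Then point in the same way at the mouth of the flask, the fingertips just in front of the opening and level with its centre, for two full seconds, and finish still pointing there. Touch and move nothing on the desk, and do not bring the fingertips low over either of the other two blanks.

Things in the scene. Friction and masses are not known exactly. Their poses are not given: they have to be found in the camera images.
- slim_hull: The slimmest of three pale basswood ship-hull blanks, boat-shaped, lying deck up: 120 mm long (x), 24 mm wide (y), 22 mm high. Origin: centre of the underside; x runs from bow to stern (pointed bow at -x), z up.
- slim_hull_deck (a point): Middle of the flat deck of this blank, marked by a dark 6 mm mast hole, 22 mm above the desk.
- medium_hull: The middle one of three pale basswood ship-hull blanks, boat-shaped, lying deck up: 120 mm long (x), 40 mm wide (y), 22 mm high. Origin: centre of the underside; x runs from bow to stern (pointed bow at -x), z up.
- medium_hull_deck (a point): Middle of the flat deck of this blank, marked by a dark 6 mm mast hole, 22 mm above the desk.
- broad_hull: The broadest of three pale basswood ship-hull blanks, boat-shaped, lying deck up: 120 mm long (x), 56 mm wide (y), 22 mm high. Origin: centre of the underside; x runs from bow to stern (pointed bow at -x), z up.
- broad_hull_deck (a point): Middle of the flat deck of this blank, marked by a dark 6 mm mast hole, 22 mm above the desk.
- flask: Clear pear-shaped glass flask on its side in a dark wooden cradle, loose. In mm: 200 long, belly 120 in diameter (top 125 above the desk), neck 42, lip 49, bore about 35. Origin: on the desk under mid-length; the neck points along -x, roughly to the robot; z up. Belly widest 50 to +x of the origin. The cradle's front saddle is under the neck, 23 to 37 behind the mouth.
- flask_mouth (a point): Centre of the flask's open mouth, in the plane of the lip, 65 mm above the desk and 100 mm from the flask's origin. Axes as the flask's: -x points out of the mouth, away from the flask, level; z up. In front of the mouth is the -x side.
- cork_plug: Bystander: brown cork plug standing on its narrow end, 30 to 36 mm in diameter, 32 mm high, near the robot between the blanks and the flask. Origin: centre of the underside.
- tweezers: Bystander: long steel reach tweezers lying flat beyond the blanks, 250 mm long (x), 22 mm wide, 6 mm high. Origin: middle, on the desk.
- magnifier: Bystander, fixed: brass magnifier on a jointed stand beyond and to the right of the blanks, locked by a round black 32 mm knob. In mm: round foot 110 in diameter, 220 high; the level lens, 92 over its ring, has its centre 102 along +y of the stand at height 215. Origin: centre of the foot, on the desk.

How it is judged:
On the way, in this order (a step that is already met when the one before it is completed fails the run):
1. the fingertips dwell just above the middle of the slimmest blank's deck (horizontal distance between the grasp point and slim_hull_deck below 0.022 m and z of the grasp point in the frame of slim_hull_deck between 0.012 and 0.06 m), for 1.8 s.
2. the fingertips dwell just in front of the flask's mouth (x of the grasp point in the frame of flask_mouth between -0.065 and -0.008 m and y of the grasp point in the frame of flask_mouth between -0.022 and 0.022 m and z of the grasp point in the frame of flask_mouth between -0.012 and 0.045 m), for 1.8 s.
At the end, for the whole second after the job is handed in: The TCP is still 8 to 65 mm in front of the mouth plane, within 22 mm sideways of the axis, and from 12 mm below to 45 mm above it; every loose thing lies within 4 mm of its start (all of step 2 and distance of each of slim_hull, medium_hull, broad_hull, flask, cork_plug, tweezers from where it was at the start of the episode below 0.004 m); the robot touches nothing.
It fails at once if the robot touches something on the desk (over 0.5 N) (contact force between any of the arm, the fingers and slim_hull above 0.5 N or contact force between any of the arm, the fingers and medium_hull above 0.5 N or contact force between any of the arm, the fingers and broad_hull above 0.5 N or contact force between any of the arm, the fingers and flask above 0.5 N or contact force between any of the arm, the fingers and cork_plug above 0.5 N or contact force between any of the arm, the fingers and tweezers above 0.5 N or contact force between any of the arm, the fingers and magnifier above 0.5 N).
It fails at once if a thing on the desk is moved, lifted or carried (over 4 mm) (not (distance of slim_hull from where it was at the start of the episode below 0.004 m) or not (distance of medium_hull from where it was at the start of the episode below 0.004 m) or not (distance of broad_hull from where it was at the start of the episode below 0.004 m) or not (distance of flask from where it was at the start of the episode below 0.004 m) or not (distance of cork_plug from where it was at the start of the episode below 0.004 m) or not (distance of tweezers from where it was at the start of the episode below 0.004 m)).
It fails at once if the fingertips are brought low over one of the other two blanks (TCP within 25 mm sideways of its mast hole and less than 60 mm above its deck) ((horizontal distance between the grasp point and medium_hull_deck below 0.025 m and z of the grasp point in the frame of medium_hull_deck between -0.05 and 0.06 m) or (horizontal distance between the grasp point and broad_hull_deck below 0.025 m and z of the grasp point in the frame of broad_hull_deck between -0.05 and 0.06 m)).
It also fails if it takes over 43 s, if anything falls off the work surface, if the arm or the gripper's body presses on something with over 40 N, if the wrist force passes 120 N, or if a joint passes its speed limit or range.

### The arm

A 6-joint arm with a two-finger parallel gripper is mounted at the origin on the work surface. World frame = base frame: x ahead of the robot, y to its left, z up, the work surface at z = 0. Lengths are in m, angles in rad, forces in N, time in s.
With the tool pointing down it reaches from about 0.25 to 0.775 m from the base axis. Payload 8.9 kg.
Tool frame: the origin (TCP) lies between the finger pads, 19 mm behind the fingertips; this is the grasp point; z points along the fingers, y is the line along which they close (so a half turn about z gives the same grasp; the last joint's range is limited). The gripper opens to 85 mm and grips with 20 to 120 N. Pads are 22 mm wide; open, the fingers measure 114 mm over their backs; the gripper's body (76 mm by 85 mm) begins 54 mm behind the grasp point. The pads swing forward as they close: fully open they stand 13 mm farther back than shut.
Start: joints at [-1.439, 0.291, -0.153, 1.127, 0, 1.431], TCP at [0.14, -0.506, 0.25] pointing down, gripper open.
Joint ranges: [-2.52, 2.52], [-0.91, 1.74], [-1.3, 1.37], [-1.96, 2.02], [-1.52, 1.47], [-3.14, 3.14]. Speed limits (rad/s): [2.22, 2.22, 2.79, 3.14, 3.14, 3.14].

### API

Orientations are given as a rotation vector (axis times angle).
In Python, from station import env, camera, order gives the robot as it stands.
- The arm moves only by the tool arm_command, never from a script. Its argument "moves" is a list of rows, each a list of 5 numbers: the shift along the tool's x, y, z in m, then the turn about the tool's z in degrees, then the closure, from 0 (fully open) to 1 (shut). In form: [[tx, ty, tz, roll, hand], ...]. A call has 1 to 8 rows; each row is the pose to reach, as a shift and turn from the pose commanded when the call began, along the tool's axes at that moment; what a row does not reach only later rows make up. A row lasts 1/12 s, in which the tool goes at most 41.7 mm and 7.16 degrees, less where a joint would pass 70% of its speed; a pose out of reach is approached as far as the arm can. A call with a gripper value outside its range is refused whole. The fingers move at their own pace and stop on an object; "squeeze" is the grip in N (left out, the last holds). Time passes only in rows, so rows that repeat a pose let the fingers close. It gives the time, the measured TCP pose, the force, the opening and the grip force at its end, in the units of the state.
- env.observe(): the state, without advancing time (a new reading comes with each control period).
- camera(name): name is "scene" or "top" or "wrist"; returns a dict with "color" (480x640x3 uint8, red, green, blue), "depth" (480x640 float32, m along the optical axis (not along the pixel's ray), 0 where there is no reading), "fx", "fy", "cx", "cy" (pixels), "R" (3x3) and "t" (3): a world point X has camera coordinates R X + t. Camera axes: x right, y down, z forward; pixel columns grow to the right and rows downward; lengths in m; the calibration is good to about 2 mm. The wrist camera is an equidistant fisheye: a pixel r from the principal point sees the ray r / f radians off the axis. A picture is of the moment at which its call begins.
- order.hand_in(): hands the job in; it is judged then, once.
The state is a dict: "clock": time; "joints": joint angles; "dq": joint speeds; "joint_torque": joint torques, N m; "tcp_pos": TCP position; "eef_rot": TCP orientation; "ft_force": force on the tool from outside, world axes, zero at the start; "wrist_torque": the same for the moment, N m; "gripper_width": finger opening in m; "gripper_force": force on a finger pad.
Only numpy, scipy, OpenCV 4.12 (cv2) and the standard library are available. Lean on these libraries where they do the work, as an engineer would, in place of code of your own. Each camera call takes 0.05 s, during which the arm holds its last target. There are 200 camera calls.

## Working session

There is one attempt and no reset: what is moved stays moved. The work goes in short steps, Python scripts to look and compute and a tool call to move; the robot and the scene stay as the last step left them, time stands still between calls to the robot, and variables do not carry over. Pictures are saved under pics/ and viewed, at most 10 in all, crops included, and the job is handed in when it is done.

Besides the shell and the picture viewer there is one more tool, called in YAML: its name, and indented under it one key for each argument. arm_command: Moves the arm, as the interface text tells. Its arguments: {"type":"object","properties":{"moves":{"type":"array","items":{"type":"array","items":{"type":"number"}}},"squeeze":{"type":"number"}},"required":["moves"]}

```bash
mkdir -p pics
cat > h.py <<'E'
import numpy as np, cv2
from station import env, camera, order
def pts(c):
    v,u=np.mgrid[0:480,0:640]; d=c["depth"]
    P=np.stack([(u-c["cx"])/c["fx"]*d,(v-c["cy"])/c["fy"]*d,d],-1)
    return (P-c["t"])@c["R"]
E
python3 - <<'E'
from h import *
s=env.observe(); print(s["clock"],s["tcp_pos"],s["eef_rot"],s["gripper_width"])
for n in ("top","scene"):
    c=camera(n); cv2.imwrite(f"pics/{n}1.png",c["color"][...,::-1]); P=pts(c)
    np.savez(n+".npz",P=P,**c)
    print(n, -c["R"].T@c["t"], c["fx"])
    if n=="top":
        m=((P[...,2]>.012)&(P[...,2]<.035)&(c["depth"]>0)).astype(np.uint8)
        k,l,st,ce=cv2.connectedComponentsWithStats(m)
        for i in range(1,k):
            if st[i,4]>80:
                q=P[l==i]; r=cv2.minAreaRect(q[:,:2].astype(np.float32)*1000)
                print(st[i],q.mean(0).round(3),r)
E
```

```text
0.0 [ 0.14039904 -0.50545506  0.24944059] [-3.11157182e+00 -4.23913129e-01 -2.49574583e-05] 0.08580086597469443
top [ 0.36614214 -0.09178936  1.14248702] 490.6060286351129
[  0 142  16  41 375] [0.783 0.689 0.014] ((784.1691284179688, 688.303466796875), (101.87123107910156, 37.30862808227539), 9.043233871459961)
[ 449  200   48   45 1385] [ 0.62  -0.433  0.017] ((622.7658081054688, -435.2062072753906), (107.04607391357422, 106.68754577636719), 13.434280395507812)
[364 256  18  52 758] [ 0.488 -0.197  0.022] ((483.3554992675781, -196.62222290039062), (39.309696197509766, 117.15082550048828), 89.02796936035156)
[409 256  14  52 472] [ 0.486 -0.294  0.022] ((482.6186218261719, -294.2091369628906), (23.870620727539062, 118.40034484863281), 79.60977172851562)
[ 312  263   30   53 1059] [ 0.469 -0.091  0.022] ((464.57940673828125, -89.532958984375), (55.14590072631836, 119.2149658203125), 73.26774597167969)
[255 311  16  16 168] [0.401 0.052 0.032] ((400.5990905761719, 52.971439361572266), (34.14438247680664, 33.37845230102539), 89.68505096435547)
scene [1.03756995 0.45243459 0.79995308] 521.255285558183
```

View pics/top1.png

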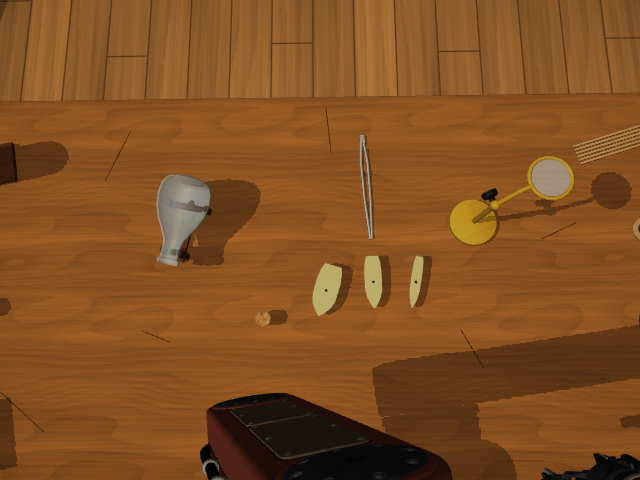

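View pics/scene1.png

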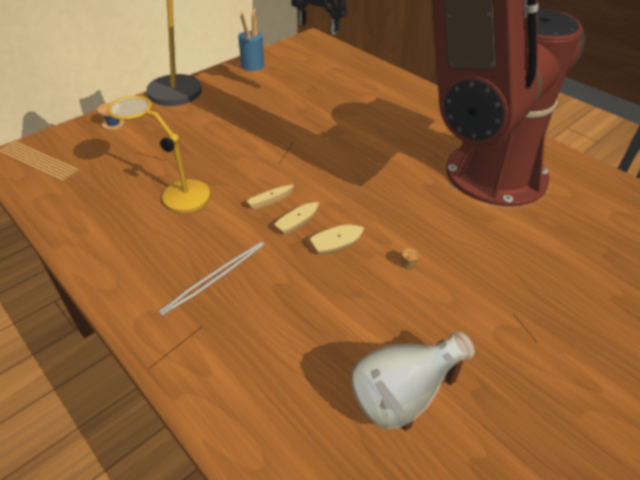

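The top view shows three hulls with mast holes at about (326,290), (374,281) and (416,282). The slimmest is the right-hand one, 24 mm wide. The flask is at about (185,215), with its mouth near (168,262). The scene view shows the mouth near (461,346). I'll zoom in on the flask in both views.

Run:
```python
from h import *
a=cv2.imread("pics/top1.png")[165:285,135:225]; b=cv2.imread("pics/scene1.png")[320:440,340:490]
f=lambda i:cv2.resize(i,None,fx=5,fy=5,interpolation=cv2.INTER_CUBIC)
o=np.hstack([f(a)[:, :],f(b)]); o=cv2.resize(o,None,fx=.66,fy=.66); cv2.imwrite("pics/z.png",o); print(o.shape)
def ray(n,u,v,z):
    c=np.load(n+".npz"); C=-c["R"].T@c["t"]; d=c["R"].T@np.array([(u-c["cx"])/c["fx"],(v-c["cy"])/c["fy"],1]); return (C+d*(z-C[2])/d[2]).round(4)
c=np.load("top.npz")
g=c["color"].astype(int).sum(-1)[276:289,411:422]; i=np.unravel_index(g.argmin(),g.shape); print(i, ray("top",411+i[1],276+i[0],.022))
P=c["P"]; R=P[170:270,150:215]; m=(R[...,2]>.045)&(R[...,2]<.2)
print(m.sum())
for r in range(0,100,6):
    k=np.where(m[r])[0]
    if len(k): print(170+r,150+k[0],150+k[-1],R[r][m[r]].mean(0).round(3),R[r][m[r]][:,2].max().round(3))
print(ray("top",168,262.5,.065), ray("scene",461,346,.065))
```

```text
(396, 792, 3)
(np.int64(5), np.int64(4)) [ 0.4829 -0.2932  0.022 ]
3444
176 167 192 [0.71  0.23  0.111] 0.12
182 161 204 [0.695 0.222 0.114] 0.126
188 159 210 [0.682 0.218 0.112] 0.126
194 157 211 [0.669 0.219 0.111] 0.128
200 157 210 [0.655 0.219 0.11 ] 0.126
206 156 209 [0.643 0.222 0.107] 0.122
212 157 207 [0.63  0.223 0.104] 0.12
218 158 204 [0.618 0.226 0.099] 0.113
224 160 200 [0.605 0.23  0.094] 0.107
230 161 195 [0.593 0.236 0.089] 0.101
236 163 189 [0.581 0.241 0.084] 0.093
242 163 184 [0.568 0.246 0.081] 0.093
248 160 181 [0.554 0.253 0.08 ] 0.089
254 160 184 [0.541 0.25  0.078] 0.09
260 157 178 [0.527 0.256 0.085] 0.092
[0.5243 0.2616 0.065 ] [0.5259 0.2617 0.065 ]
```

View pics/z.png

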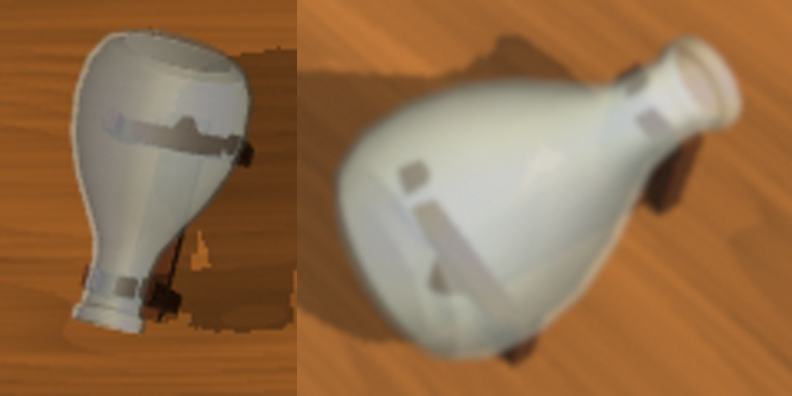

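The slim mast hole is at (0.483, -0.293), at height 0.022. The mouth is at about (0.523, 0.2615). The belly centre at about (0.67, 0.22) lies 0.15 from the mouth, which matches the flask's size and gives an axis heading of about -15°. Now I'll move with the hand closing.

arm_command:
  moves:
    - [0.03, -0.009, 0, 0, 1]
    - [0.065, -0.019, 0, 0, 1]
    - [0.1, -0.029, 0, 0, 1]
    - [0.135, -0.039, 0, 0, 1]
    - [0.17, -0.05, 0, 0, 1]
    - [0.205, -0.06, 0, 0, 1]
    - [0.235, -0.069, 0, 0, 1]
    - [0.26, -0.076, 0, 0, 1]

```text
clock: 0.77
tcp_pos: [0.3722, -0.3613, 0.2498]
eef_rot: [-3.112, -0.426, 0.0]
ft_force: [0.4, -0.3, -0.4]
gripper_width: -0.0001
gripper_force: 0.0
```

arm_command:
  moves:
    - [0.03, -0.009, 0, 0, 1]
    - [0.06, -0.018, 0, 0, 1]
    - [0.09, -0.026, 0, 0, 1]
    - [0.115, -0.034, 0, 0, 1]
    - [0.127, -0.037, 0, 0, 1]
    - [0.127, -0.037, 0, 0, 1]
    - [0.127, -0.037, 0, 0, 1]
    - [0.127, -0.037, 0, 0, 1]

```text
clock: 1.43
tcp_pos: [0.4822, -0.294, 0.2498]
eef_rot: [-3.113, -0.423, 0.001]
ft_force: [0.4, -1.2, -0.3]
gripper_width: 0.0001
gripper_force: 0.0
```

Run:
```python
from h import *
s=env.observe(); print(s["clock"],s["tcp_pos"],s["eef_rot"],s["gripper_width"],s["joints"],s["ft_force"])
c=camera("wrist"); cv2.imwrite("pics/w1.png",c["color"][...,::-1])
X=np.array([.483,-.293,.022]); q=c["R"]@X+c["t"]; th=np.arctan2(np.hypot(*q[:2]),q[2]); print(q, c["cx"]+c["fx"]*th*q[0]/np.hypot(*q[:2]), c["cy"]+c["fy"]*th*q[1]/np.hypot(*q[:2]))
```

```text
1.4333 [ 0.48221563 -0.29397268  0.24980404] [-3.11275943e+00 -4.23146428e-01  1.28077988e-03] 0.00013255853421327332 [-6.76666457e-01  3.67326115e-01 -4.37101923e-02  1.16046885e+00
 -4.51545921e-04  2.19470410e+00] [ 0.41068176 -1.15023296 -0.26761163]
[-0.00128331 -0.03652592  0.35949031] 323.1406061525732 207.1305686964555
```

View pics/w1.png

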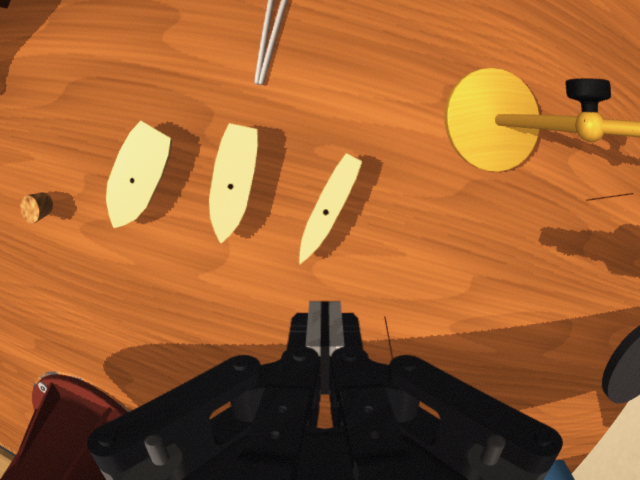

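The wrist view shows the slim hull's hole at (326,212), close to the predicted (323,207), so the position holds within a few mm. Next I'll descend and dwell.

arm_command:
  moves:
    - [0, 0, 0.025, 0, 1]
    - [0, 0, 0.055, 0, 1]
    - [0, 0, 0.085, 0, 1]
    - [0, 0, 0.115, 0, 1]
    - [0, 0, 0.14, 0, 1]
    - [0, 0, 0.16, 0, 1]
    - [0, 0, 0.175, 0, 1]
    - [0, 0, 0.185, 0, 1]

```text
clock: 2.15
tcp_pos: [0.4814, -0.2938, 0.0634]
eef_rot: [-3.112, -0.421, 0.002]
ft_force: [0.4, 0.2, 0.4]
gripper_width: -0.0006
gripper_force: 0.0
```

arm_command:
  moves:
    - [0, 0, 0.005, 0, 1]
    - [0, 0, 0.005, 0, 1]
    - [0, 0, 0.005, 0, 1]
    - [0, 0, 0.005, 0, 1]
    - [0, 0, 0.005, 0, 1]
    - [0, 0, 0.005, 0, 1]
    - [0, 0, 0.005, 0, 1]
    - [0, 0, 0.005, 0, 1]

```text
clock: 2.82
tcp_pos: [0.4833, -0.2935, 0.0603]
eef_rot: [3.112, 0.424, 0.001]
ft_force: [-0.6, 0.8, -0.2]
gripper_width: 0.0001
gripper_force: 0.0
```

arm_command:
  moves:
    - [0, 0, 0, 0, 1]
    - [0, 0, 0, 0, 1]
    - [0, 0, 0, 0, 1]
    - [0, 0, 0, 0, 1]
    - [0, 0, 0, 0, 1]
    - [0, 0, 0, 0, 1]
    - [0, 0, 0, 0, 1]
    - [0, 0, 0, 0, 1]

```text
clock: 3.48
tcp_pos: [0.4831, -0.2935, 0.06]
eef_rot: [3.113, 0.424, -0.0]
ft_force: [0.1, -0.1, 0.6]
gripper_width: 0.0001
gripper_force: 0.0
```

Run:
```python
from h import *
c=camera("scene"); i=c["color"][150:280,200:400,::-1]; cv2.imwrite("pics/s2.png",cv2.resize(i,None,fx=4,fy=4,interpolation=2))
```

```text
(no output)
```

View pics/s2.png

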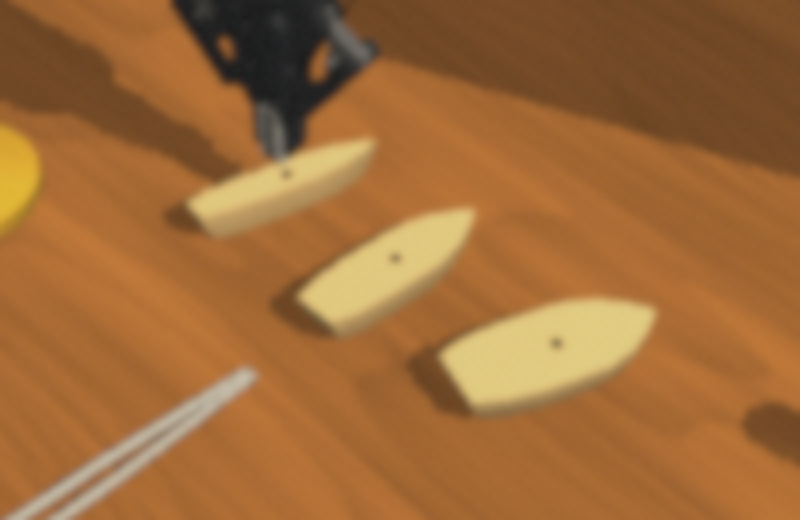

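The fingertips hang right over the slim blank's hole, at (287,174) in the crop. I'll dwell a bit longer, then rise and roll by -150° so the wrist joint stays in range and the camera side faces away from the flask.

arm_command:
  moves:
    - [0, 0, 0, 0, 1]
    - [0, 0, 0, 0, 1]
    - [0, 0, 0, 0, 1]
    - [0, 0, 0, 0, 1]
    - [0, 0, 0, 0, 1]
    - [0, 0, 0, 0, 1]
    - [0, 0, 0, 0, 1]
    - [0, 0, 0, 0, 1]

```text
clock: 4.2
tcp_pos: [0.4831, -0.2935, 0.06]
eef_rot: [-3.113, -0.424, -0.0]
ft_force: [0.9, -0.1, -0.5]
gripper_width: -0.0001
gripper_force: 0.0
```

arm_command:
  moves:
    - [0, 0, 0, 0, 1]
    - [0, 0, 0, 0, 1]
    - [0, 0, 0, 0, 1]
    - [0, 0, 0, 0, 1]
    - [0, 0, 0, 0, 1]
    - [0, 0, 0, 0, 1]
    - [0, 0, 0, 0, 1]
    - [0, 0, 0, 0, 1]

```text
clock: 4.87
tcp_pos: [0.4831, -0.2934, 0.06]
eef_rot: [-3.113, -0.424, 0.0]
ft_force: [0.2, -1.0, -0.4]
gripper_width: 0.0002
gripper_force: 0.0
```

arm_command:
  moves:
    - [0, 0, -0.02, 0, 1]
    - [0, 0, -0.05, 0, 1]
    - [0, 0, -0.08, 0, 1]
    - [0, 0, -0.11, 0, 1]
    - [0, 0, -0.14, 0, 1]
    - [0, 0, -0.165, 0, 1]
    - [0, 0, -0.18, 0, 1]
    - [0, 0, -0.18, 0, 1]

```text
clock: 5.53
tcp_pos: [0.4845, -0.2945, 0.2437]
eef_rot: [3.109, 0.424, 0.006]
ft_force: [0.6, -0.7, 0.1]
gripper_width: -0.0002
gripper_force: 0.0
```

arm_command:
  moves:
    - [0, 0, 0, -6, 1]
    - [0, 0, 0, -12, 1]
    - [0, 0, 0, -18, 1]
    - [0, 0, 0, -24, 1]
    - [0, 0, 0, -30, 1]
    - [0, 0, 0, -36, 1]
    - [0, 0, 0, -42, 1]
    - [0, 0, 0, -48, 1]

```text
clock: 6.2
tcp_pos: [0.4827, -0.2932, 0.2389]
eef_rot: [-2.666, -1.66, 0.001]
ft_force: [-0.1, -0.2, -0.6]
gripper_width: 0.0
gripper_force: 0.0
```

arm_command:
  moves:
    - [0, 0, 0, -6, 1]
    - [0, 0, 0, -12, 1]
    - [0, 0, 0, -18, 1]
    - [0, 0, 0, -24, 1]
    - [0, 0, 0, -30, 1]
    - [0, 0, 0, -36, 1]
    - [0, 0, 0, -42, 1]
    - [0, 0, 0, -48, 1]

```text
clock: 6.87
tcp_pos: [0.4827, -0.2932, 0.2389]
eef_rot: [-1.76, -2.6, -0.0]
ft_force: [-0.1, -0.2, -0.1]
gripper_width: -0.0001
gripper_force: 0.0
```

arm_command:
  moves:
    - [0, 0, 0, -7, 1]
    - [0, 0, 0, -14, 1]
    - [0, 0, 0, -21, 1]
    - [0, 0, 0, -28, 1]
    - [0, 0, 0, -35, 1]
    - [0, 0, 0, -42, 1]
    - [0, 0, 0, -49, 1]
    - [0, 0, 0, -54, 1]

```text
clock: 7.53
tcp_pos: [0.4828, -0.2932, 0.239]
eef_rot: [-0.386, -3.117, -0.001]
ft_force: [0.2, -0.0, -0.6]
gripper_width: -0.0003
gripper_force: 0.0
```

Run:
```python
from h import *
from scipy.spatial.transform import Rotation as Ro
s=env.observe(); R=Ro.from_rotvec(s["eef_rot"]).as_matrix(); print(s["clock"],s["tcp_pos"],s["joints"]); print(R.round(3))
print(R.T@(np.array([.4863,.2714,.24])-s["tcp_pos"]))
```

```text
7.5333 [ 0.48277354 -0.29316311  0.23895454] [-6.75175076e-01  3.73655727e-01 -6.31320778e-02  1.13541543e+00
  2.44788319e-05 -4.28906921e-01]
[[-0.97   0.244 -0.001]
 [ 0.244  0.97   0.001]
 [ 0.001  0.001 -1.   ]]
[ 1.34213771e-01  5.48389826e-01 -5.42034143e-04]
```

arm_command:
  moves:
    - [0.006, 0.025, 0, 0, 1]
    - [0.014, 0.057, 0, 0, 1]
    - [0.022, 0.09, 0, 0, 1]
    - [0.03, 0.123, 0, 0, 1]
    - [0.038, 0.156, 0, 0, 1]
    - [0.046, 0.189, 0, 0, 1]
    - [0.054, 0.222, 0, 0, 1]
    - [0.062, 0.255, 0, 0, 1]

```text
clock: 8.2
tcp_pos: [0.4862, -0.0294, 0.2392]
eef_rot: [-0.396, -3.116, -0.0]
ft_force: [1.4, -0.2, -0.4]
gripper_width: 0.0003
gripper_force: 0.0
```

arm_command:
  moves:
    - [0.008, 0.033, 0, 0, 1]
    - [0.016, 0.066, 0, 0, 1]
    - [0.024, 0.099, 0, 0, 1]
    - [0.032, 0.132, 0, 0, 1]
    - [0.04, 0.165, 0, 0, 1]
    - [0.048, 0.198, 0, 0, 1]
    - [0.055, 0.225, 0, 0, 1]
    - [0.061, 0.249, 0, 0, 1]

```text
clock: 8.87
tcp_pos: [0.4893, 0.2272, 0.239]
eef_rot: [-0.394, -3.116, 0.0]
ft_force: [-0.2, 0.7, -1.2]
gripper_width: 0.0002
gripper_force: 0.0
```

arm_command:
  moves:
    - [0.006, 0.025, 0, 0, 1]
    - [0.011, 0.044, 0, 0, 1]
    - [0.011, 0.044, 0, 0, 1]
    - [0.011, 0.044, 0, 0, 1]
    - [0.011, 0.044, 0, 0, 1]

```text
clock: 9.28
tcp_pos: [0.4901, 0.27, 0.2393]
eef_rot: [-0.396, -3.116, 0.001]
ft_force: [-0.3, 1.3, -0.1]
gripper_width: -0.0001
gripper_force: 0.0
```

Run:
```python
from h import *
from scipy.spatial.transform import Rotation as Ro
s=env.observe(); R=Ro.from_rotvec(s["eef_rot"]).as_matrix(); print(s["clock"],s["tcp_pos"],s["joints"])
print(R.T@(np.array([.4863,.2714,.078])-s["tcp_pos"]))
a=camera("top")["color"][150:390,120:300,::-1]; c=camera("scene")["color"][230:470,330:570,::-1]
cv2.imwrite("pics/s3.png",cv2.resize(np.hstack([a,c]),None,fx=1.9,fy=1.9))
```

```text
9.2833 [0.4900869  0.27003322 0.23932659] [ 3.73134186e-01  3.63298404e-01 -7.75754923e-02  1.13113018e+00
 -3.34501078e-04  6.25806501e-01]
[0.00388204 0.00053456 0.16132924]
```

View pics/s3.png

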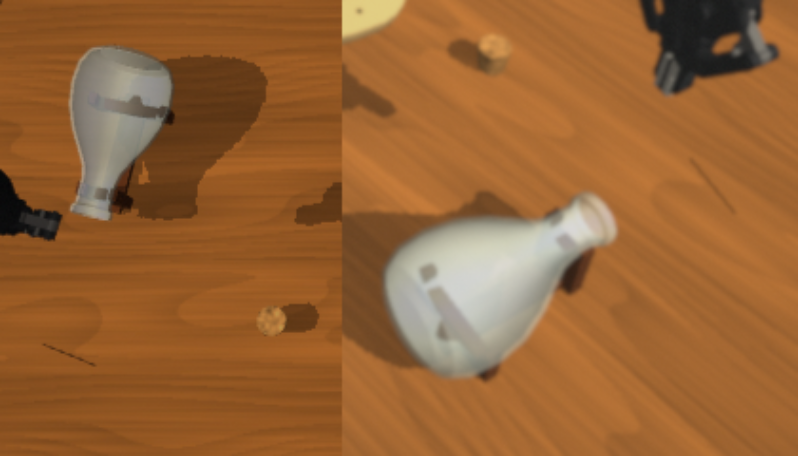

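The gripper tip shows at about (48,222) in the top half of the crop, which is pixel (145,267) in the full image. The flask hasn't moved. I'll check the tip against its projection before descending.

Run:
```python
from h import *
for n in("top","scene"):
    c=camera(n); P=pts(c)
    for z in (.22,.239): 
        q=c["R"]@np.array([.4901,.27,z])+c["t"]; print(n,z,c["fx"]*q[0]/q[2]+c["cx"],c["fy"]*q[1]/q[2]+c["cy"])
    m=(abs(P[...,0]-.49)<.06)&(abs(P[...,1]-.27)<.06)&(P[...,2]>.2)&(P[...,2]<.245)
    v,u=np.where(m); print(m.sum(),P[m].mean(0),P[m].min(0),P[m].max(0),u.mean(),v.mean())
```

```text
top 0.22 136.81271298647553 268.72688049130426
top 0.239 132.93917115473525 267.404927724426
2 [0.49131431 0.26483185 0.24249998] [0.4809155  0.26202987 0.24176273] [0.50171311 0.26763383 0.24323723] 135.0 266.5
scene 0.22 501.7782831058321 276.4442043064366
scene 0.239 505.1895883252905 267.8306247592926
185 [0.49955436 0.27097065 0.23563355] [0.48824651 0.25468547 0.22217029] [0.50524641 0.28432483 0.24479612] 501.5189189189189 273.04324324324324
```

arm_command:
  moves:
    - [0.003, 0, 0.02, 0, 1]
    - [0.004, 0, 0.04, 0, 1]
    - [0.004, 0, 0.06, 0, 1]
    - [0.004, 0, 0.07, 0, 1]
    - [0.004, 0, 0.075, 0, 1]
    - [0.004, 0, 0.075, 0, 1]

```text
clock: 9.98
tcp_pos: [0.4863, 0.2711, 0.1644]
eef_rot: [-0.397, -3.115, 0.001]
ft_force: [-0.2, 0.6, 0.9]
gripper_width: 0.0
gripper_force: 0.0
```

The depth points match the TCP, so I'll descend and dwell.

arm_command:
  moves:
    - [0, 0, 0.015, 0, 1]
    - [0, 0, 0.03, 0, 1]
    - [0, 0, 0.045, 0, 1]
    - [0, 0, 0.06, 0, 1]
    - [0, 0, 0.072, 0, 1]
    - [0, 0, 0.08, 0, 1]
    - [0, 0, 0.084, 0, 1]
    - [0, 0, 0.084, 0, 1]

```text
clock: 10.65
tcp_pos: [0.4867, 0.2716, 0.081]
eef_rot: [-0.396, -3.116, 0.0]
ft_force: [-0.0, 0.3, -0.3]
gripper_width: 0.0004
gripper_force: 0.0
```

arm_command:
  moves:
    - [0, 0, 0, 0, 1]
    - [0, 0, 0, 0, 1]
    - [0, 0, 0, 0, 1]
    - [0, 0, 0, 0, 1]
    - [0, 0, 0, 0, 1]
    - [0, 0, 0, 0, 1]
    - [0, 0, 0, 0, 1]
    - [0, 0, 0, 0, 1]

```text
clock: 11.32
tcp_pos: [0.4866, 0.2717, 0.0811]
eef_rot: [0.396, 3.116, 0.0]
ft_force: [0.5, -0.4, -0.4]
gripper_width: -0.0001
gripper_force: 0.0
```

Run:
```python
from h import *
a=camera("top")["color"][150:350,100:300,::-1]; c=camera("scene")["color"][260:460,330:530,::-1]
cv2.imwrite("pics/s4.png",cv2.resize(np.hstack([a,c]),None,fx=2,fy=2))
```

```text
(no output)
```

View pics/s4.png

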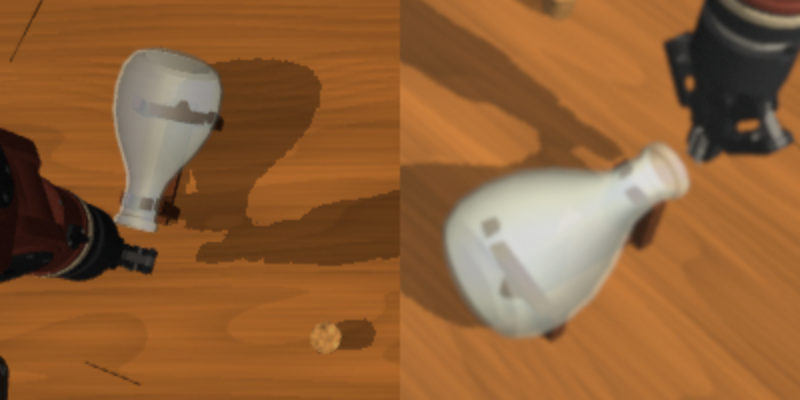

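The fingertips, at (700,155) in the right crop, are in line with the flask axis and just in front of the mouth at (668,170). The flask hasn't been touched. I'll finish the dwell.

arm_command:
  moves:
    - [0, 0, 0, 0, 1]
    - [0, 0, 0, 0, 1]
    - [0, 0, 0, 0, 1]
    - [0, 0, 0, 0, 1]
    - [0, 0, 0, 0, 1]
    - [0, 0, 0, 0, 1]
    - [0, 0, 0, 0, 1]
    - [0, 0, 0, 0, 1]

```text
clock: 12.08
tcp_pos: [0.4866, 0.2716, 0.081]
eef_rot: [0.396, 3.116, -0.0]
ft_force: [-0.0, 0.2, -0.0]
gripper_width: -0.0004
gripper_force: 0.0
```

arm_command:
  moves:
    - [0, 0, 0, 0, 1]
    - [0, 0, 0, 0, 1]
    - [0, 0, 0, 0, 1]
    - [0, 0, 0, 0, 1]
    - [0, 0, 0, 0, 1]
    - [0, 0, 0, 0, 1]
    - [0, 0, 0, 0, 1]
    - [0, 0, 0, 0, 1]

```text
clock: 12.75
tcp_pos: [0.4866, 0.2716, 0.081]
eef_rot: [0.396, 3.117, 0.0]
ft_force: [-0.8, -0.2, -0.2]
gripper_width: -0.0001
gripper_force: 0.0
```

arm_command:
  moves:
    - [0, 0, 0, 0, 1]
    - [0, 0, 0, 0, 1]
    - [0, 0, 0, 0, 1]
    - [0, 0, 0, 0, 1]
    - [0, 0, 0, 0, 1]
    - [0, 0, 0, 0, 1]
    - [0, 0, 0, 0, 1]
    - [0, 0, 0, 0, 1]

```text
clock: 13.42
tcp_pos: [0.4866, 0.2716, 0.081]
eef_rot: [0.396, 3.117, -0.0]
ft_force: [-0.6, -0.4, -0.1]
gripper_width: 0.0002
gripper_force: 0.0
```

```bash
python3 -c "
from station import env,order
s=env.observe(); print(s['clock'],s['tcp_pos']); print(order.hand_in())"
```

```text
13.4167 [0.48656596 0.27163061 0.08100804]
the job is handed in; nothing more can be done
None
```

The arm dwelt over two seconds above the slim hull's mast hole and again in front of the flask's mouth, still points there with no sign of contact, and the job is handed in at 13.4 s (no verdict was returned).

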